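Find the swollen battery pack with the thickness gauge

TASK

One of the two battery packs on the bench has swollen. Offer each pack, lying flat and lengthwise, to the mouth of the thickness gauge: slide the one that fits right through under the lips until it lies wholly clear of them in the trough beyond, and lay the one that is stopped by the lips, which you must not force, flat in the white reject tray. Set the packs down gently, do not lower a pack into the trough from above, and leave the other things on the bench where they are.

Things in the scene. Friction and masses are not known exactly. Their poses are not given: they have to be found in the camera images.
- pack_a: one of two battery packs: black plastic slab 110 x 60 mm (x, y), white label and brass contacts on top, about 0.16 kg. One of the two is sound (18 mm thick), the other swollen (26 mm thick), otherwise alike; the gauge tells which is which. Starts flat on the bench. Origin: centre of its underside; x along its length, z up. Either end may lead.
- pack_b: one of two battery packs: black plastic slab 110 x 60 mm (x, y), white label and brass contacts on top, about 0.16 kg. One of the two is sound (18 mm thick), the other swollen (26 mm thick), otherwise alike; the gauge tells which is which. Starts flat on the bench. Origin: centre of its underside; x along its length, z up. Either end may lead.
- gauge: fixed thickness gauge: aluminium base plate 310 x 116 mm, 6 mm thick; packs slide on its top along +x. Origin: on the bench, on the centre line. Along x: infeed, bare plate, -150 to -25 mm; gate -25 to +5 mm; trough +5 to +154 mm, 70 mm wide between rails 12 mm high, 8 mm thick, with a 12 mm high stop at its far end.
- gate: gate of the gauge. Origin: middle of its mouth, on the plate's top; x the way through, z up. From x = 0 to 30 mm: steel cheeks, inner faces at y = +-35 mm, 16 mm thick; on them dark steel lips 6 mm thick, undersides 22 mm above the plate, reaching in to y = +-22 mm. The 44 mm between them is open above, for closed fingertips to follow. Pack just clear: at x = 85 mm; at the stop: 124 mm.
- reject_tray: white open plastic tray, fixed, 182 x 152 mm (x, y) outside, walls 5 mm thick and 35 mm high, floor 5 mm thick. Origin: centre of its underside.
- spray_bottle: bystander: white spray bottle with a yellow band, 55 mm across, 150 mm tall. Origin: centre of its underside.
- screwdriver: bystander: screwdriver lying on the bench, about 200 mm long along its x. Origin: underside, near its middle.
- handset: bystander: grey handset lying on the bench, 150 x 72 x 12 mm. Origin: centre of its underside.
Mind the look-alikes: they are no part of the job. Leave any red look-alike of the pack_b alone.

How it is judged:
By the outcome, as a careful person would: the job done as asked, in the order asked, and still so for the second after the job is handed in, with the robot touching nothing.
It also fails if it takes over 72 s, if anything falls off the work surface, if the arm or the gripper's body presses on something with over 40 N, if the wrist force passes 120 N, or if a joint passes its speed limit or range.

ROBOT

A 7-joint arm with a two-finger parallel gripper is mounted at the origin on the work surface. World frame = base frame: x ahead of the robot, y to its left, z up, the work surface at z = 0. Lengths are in m, angles in rad, forces in N, time in s.
With the tool pointing down it reaches from about 0.425 to 0.925 m from the base axis. Payload 6.8 kg.
Tool frame: the origin (TCP) lies between the finger pads; the fingertips stand r.tips_ahead ahead of it and the grasp point (between the pads) lies 5 mm behind it (r.tips_ahead is the distance from the TCP to the fingertips, in m); z points along the fingers, y is the line along which they close (so a half turn about z gives the same grasp; the last joint's range is limited). The gripper opens to 85 mm and grips with 20 to 120 N. Pads are 22 mm wide; open, the fingers measure 114 mm over their backs; the gripper's body (76 mm by 85 mm) begins 54 mm behind the grasp point. The pads swing forward as they close: fully open they stand 13 mm farther back than shut.
Start: joints at [-1.244, 0.477, 0.022, 1.555, -0.011, 1.109, -0.083], TCP at [0.284, 0.612, 0.213] pointing down, gripper open.
Joint ranges: [-2.96, 2.96], [-0.34, 2.1], [-1.41, 1.46], [0.24, 2.44], [-1.37, 4.51], [0.17, 1.92], [-2.96, 2.96]. Speed limits (rad/s): [2.39, 2.39, 3.14, 3.14, 3.14, 3.14, 3.14].

INTERFACE

Orientations are given as a rotation vector (axis times angle).
In Python, from bench import r gives the robot as it stands.
- The arm moves only by the tool move_arm, never from a script. Its argument "rows" is one flat list of numbers, 4 for each row, row after row: the shift along the tool's x, y, z in cm, then the turn about the tool's z in degrees. In form: [tx, ty, tz, twist, tx, ty, tz, twist, ...]. A call has 1 to 10 rows; each row is the pose to reach, as a shift and turn from the pose commanded when the call began, along the tool's axes at that moment; what a row does not reach only later rows make up. A row lasts 1/8 s, in which the tool goes at most 62.5 mm and 10.7 degrees, less where a joint would pass 70% of its speed; a pose out of reach is approached as far as the arm can. A call with a gripper value outside its range is refused whole. "fingers" is the opening, from 0 (shut) to 1 (fully open), set as the call begins (left out, the last holds). The fingers move at their own pace and stop on an object; "newtons" is the grip in N (left out, the last holds). Time passes only in rows, so rows that repeat a pose let the fingers close. It gives the time, the measured TCP pose, the force, the opening and the grip force at its end, in the units of the state.
- r.get_obs(): the state, without advancing time (a new reading comes with each control period).
- r.grab_frame(name): name is "scene" or "side" or "wrist"; returns the picture (384x512x3 uint8, blue, green, red); there is no depth.
- r.camera_params(name): a dict with "fx", "fy", "cx", "cy" (pixels), "world_from_camera" (4x4, takes a point from camera to world coordinates). Camera axes: x right, y down, z forward; pixel columns grow to the right and rows downward; lengths in m; the calibration is good to about 2 mm. A picture is of the moment at which its call begins: read the wrist's pose just before it. camera_params takes no time and is no camera call; for the wrist camera it gives the pose at the moment of the call.
- r.hand_in(): hands the job in; it is judged then, once.
The state is a dict: "clock": time; "joints": joint angles; "qvel": joint speeds; "tau": joint torques, N m; "tcp_pos": TCP position; "orientation": TCP orientation; "contact_force": force on the tool from outside, world axes, zero at the start; "moment": the same for the moment, N m; "grip_width": finger opening in m; "gripper_force": force on a finger pad.
Only numpy, scipy, OpenCV 4.12 (cv2) and the standard library are available. Lean on these libraries where they do the work, as an engineer would, in place of code of your own. Each camera call takes 0.05 s, during which the arm holds its last target. There are 200 camera calls.

## Working session

There is one attempt and no reset: what is moved stays moved. The work goes in short steps, Python scripts to look and compute and a tool call to move; the robot and the scene stay as the last step left them, time stands still between calls to the robot, and variables do not carry over. Pictures are saved under pics/ and viewed, at most 10 in all, crops included, and the job is handed in when it is done.

Besides the shell and the picture viewer there is one more tool, called after ">>>" in YAML: its name, and indented under it one key for each argument. move_arm: Moves the arm, as the interface text tells. Its arguments: {"type":"object","properties":{"rows":{"type":"array"},"fingers":{"type":"number"},"newtons":{"type":"number"}},"required":["rows"]}

```bash
ls; mkdir -p pics
python3 - <<'E'
from bench import r
import cv2,numpy as np
o=r.get_obs();print(o['clock'],o['tcp_pos'],o['orientation'],r.tips_ahead,o['grip_width'])
for n in("scene","side"):
    f=r.grab_frame(n);np.save(f"pics/{n}0.npy",f);cv2.imwrite(f"pics/{n}0.png",cv2.resize(f,(800,600),interpolation=cv2.INTER_CUBIC))
    p=r.camera_params(n);print(n,{k:np.round(v,4).tolist() for k,v in p.items()})
E
```

```text
pics
0.0 [0.28410244 0.61159902 0.21171016] [-6.77553139e-01 -3.06739998e+00  2.89078388e-03] 0.014 0.08549261996979719
scene {'fx': 476.8011, 'fy': 476.8011, 'cx': 260.9909, 'cy': 196.4849, 'world_from_camera': [[0.2044, 0.8362, -0.509, 1.3381], [0.9789, -0.1777, 0.1012, -0.2414], [-0.0058, -0.5189, -0.8548, 1.3569], [0.0, 0.0, 0.0, 1.0]]}
side {'fx': 402.2869, 'fy': 402.2869, 'cx': 252.9856, 'cy': 198.9866, 'world_from_camera': [[0.9947, -0.0762, 0.0696, 0.492], [-0.1016, -0.6031, 0.7912, -1.0599], [-0.0184, -0.794, -0.6076, 0.8254], [0.0, 0.0, 0.0, 1.0]]}
```

View pics/scene0.png

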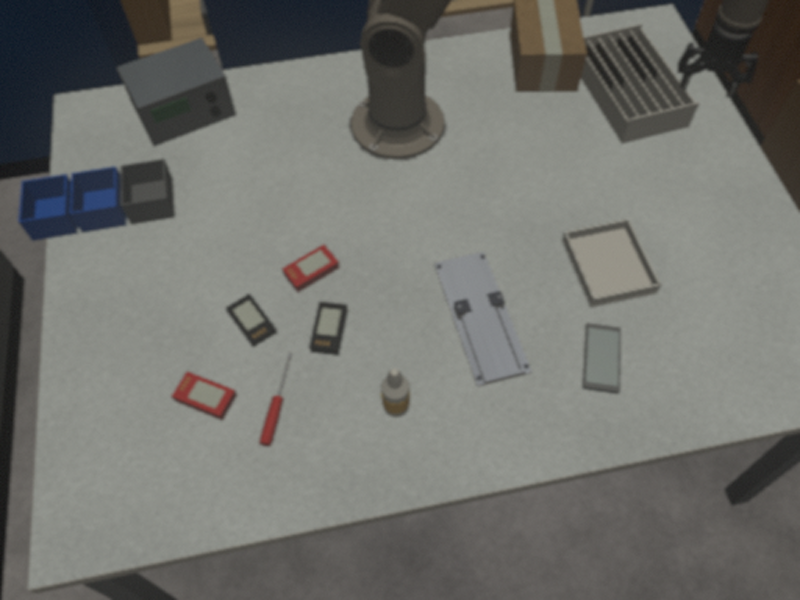

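View pics/side0.png

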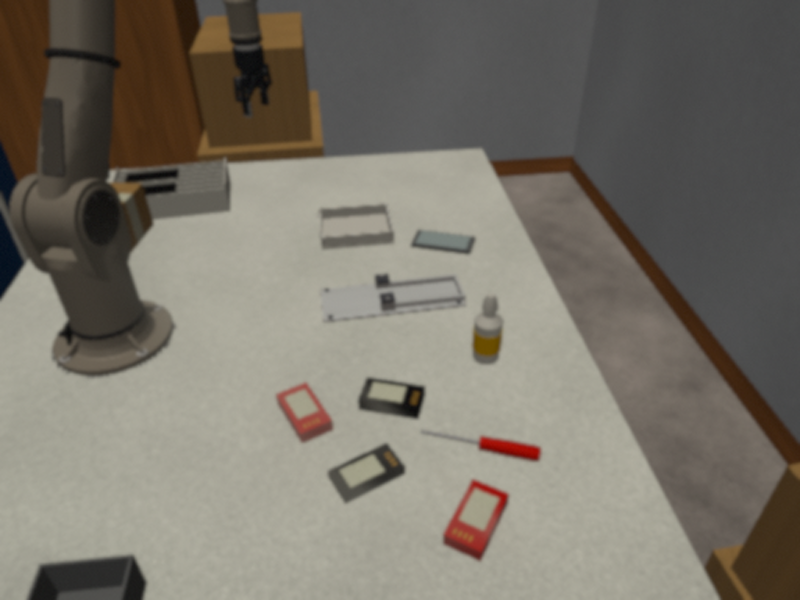

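The scene view (800x600 px) shows two black packs, at (250,319) and (329,327). Red look-alikes are at (310,267) and (204,394). The gauge is at about (482,318) with its infeed end towards the robot, the tray is at (610,262), and the handset at (602,357). Only the two black slabs with white labels fit the description. The red ones are decoys.

```bash
cat > h.py <<'E'
import numpy as np,cv2
from bench import r
def ray(p,uv):
    T=p["world_from_camera"];uv=np.atleast_2d(uv).astype(float)
    d=np.c_[(uv[:,0]-p["cx"])/p["fx"],(uv[:,1]-p["cy"])/p["fy"],np.ones(len(uv))]@T[:3,:3].T
    return T[:3,3],d
def onz(p,uv,z):
    o,d=ray(p,uv);return (o+d*((z-o[2])/d[:,2])[:,None])[:,:2]
def tri(p1,a,p2,b):
    (o1,d1),(o2,d2)=ray(p1,a),ray(p2,b);d1=d1[0];d2=d2[0]
    t=np.linalg.lstsq(np.c_[d1,-d2],o2-o1,rcond=None)[0]
    x,y=o1+t[0]*d1,o2+t[1]*d2;return (x+y)/2,np.linalg.norm(x-y)
def comp(mask,uv,win=None):
    n,l,s,c=cv2.connectedComponentsWithStats(mask.astype(np.uint8))
    k=[i for i in range(1,n) if s[i,4]>30];i=min(k,key=lambda i:np.hypot(*(c[i]-uv)));return l==i,c[i],s[i,4]
E
python3 - <<'E'
from h import *
P={n:r.camera_params(n) for n in("scene","side")};F={n:np.load(f"pics/{n}0.npy") for n in P}
k=.64
for nm,us,ud in(("L(250,319)",(250,317),(361,471)),("R(329,327)",(329,325),(388,393))):
    c={}
    for n,u in(("scene",us),("side",ud)):
        u=np.array(u)*k;g=F[n].max(2).astype(int)
        x0,y0=(u-28).astype(int);w=g[y0:y0+56,x0:x0+56]
        dark=w<95
        m,_,a=comp(dark,u-(x0,y0));cn,_=cv2.findContours(m.astype(np.uint8),0,1)
        hull=cv2.fillPoly(np.zeros(w.shape,np.uint8),[cv2.convexHull(max(cn,key=cv2.contourArea))],1)
        hull=cv2.erode(hull,np.ones((3,3)));rgb=F[n][y0:y0+56,x0:x0+56].astype(int)
        lab=(hull>0)&(w>120)&(rgb[...,0]>.65*rgb[...,2])
        L,cc,la=comp(lab,u-(x0,y0));c[n]=cc+(x0,y0);print(nm,n,"dark",a,"label",la,c[n].round(1))
        if n=="scene":
            ys,xs=np.nonzero(hull);
            q=onz(P[n],np.c_[xs+x0,ys+y0],.02);print("  hull",np.round(cv2.minAreaRect(q.astype(np.float32)*1000)[0],0),[np.round(v) for v in cv2.minAreaRect(q.astype(np.float32)*1000)[1:]])
            ys,xs=np.nonzero(L);q=onz(P[n],np.c_[xs+x0,ys+y0],.02);print("  label",[np.round(v) for v in cv2.minAreaRect(q.astype(np.float32)*1000)])
    X,e=tri(P["scene"],c["scene"],P["side"],c["side"]);print(nm,X.round(4),"miss",e.round(4))
s=lambda l,z:np.round(onz(P["scene"],np.array(l)*k,z)*1000)
print("plate",s([(437,263),(484,254),(527,370),(478,383)],.006).tolist())
print("tray top",s([(563,236),(629,222),(658,288),(592,303)],.035).tolist())
print("bottle",s([(396,408)],0),"red",s([(310,267),(204,394)],.02),"driver",s([(290,355),(266,443)],.01),"handset",s([(602,357)],.01))
print(np.round(r.camera_params("wrist")["world_from_camera"],3).tolist(),r.camera_params("wrist")["fx"])
E
```

```text
L(250,319) scene dark 347 label 164 [158.6 201.3]
  hull [ 503. -410.] [array([107.,  52.]), np.float64(25.0)]
  label [array([ 491., -414.]), array([57., 35.]), np.float64(25.0)]
L(250,319) side dark 506 label 319 [231. 301.]
L(250,319) [ 0.4879 -0.4145  0.0157] miss 0.0002
R(329,327) scene dark 392 label 172 [210.  205.5]
  hull [ 555. -254.] [array([ 56., 115.]), np.float64(71.0)]
  label [array([ 541., -252.]), array([36., 58.]), np.float64(72.0)]
R(329,327) side dark 520 label 217 [247.3 250.6]
R(329,327) [ 0.5437 -0.2519  0.0244] miss 0.0002
plate [[436.0, 4.0], [434.0, 112.0], [729.0, 123.0], [737.0, 19.0]]
tray top [[443.0, 286.0], [437.0, 442.0], [615.0, 439.0], [621.0, 292.0]]
bottle [[ 753. -151.]] red [[ 398. -270.]
 [ 654. -515.]] driver [[ 598. -340.]
 [ 777. -408.]] handset [[734. 279.]]
[[0.422, 0.861, 0.284, 0.212], [0.906, -0.401, -0.133, 0.647], [-0.001, 0.314, -0.95, 0.374], [0.0, 0.0, 0.0, 1.0]] 332.8337495319239
```

Triangulated top heights put the left pack at about 18 mm (16 measured) and the right one at about 26 mm (24 measured). The gauge will confirm. Next I move over the gauge for a close look.

```bash
cat >> h.py <<'E'
from scipy.spatial.transform import Rotation as Ro
def go(x,y,z,ang):
    "tool shift (cm) and twist (deg) to TCP x,y,z with tool x at ang deg in world"
    o=r.get_obs();R=Ro.from_rotvec(o["orientation"]).as_matrix()
    a=np.degrees(np.arctan2(R[1,0],R[0,0]))
    s=R.T@(np.array([x,y,z])-o["tcp_pos"])*100
    print("go",s.round(2),"twist",round(-((ang-a+180)%360-180),1),"now ang",round(a,1),o["tcp_pos"].round(4))
E
python3 -c "
from h import *
go(.58,.10,.25,180)"
```

```text
go [-48.39 -33.95  -3.76] twist -24.9 now ang 155.1 [0.2841 0.6117 0.2118]
```

>>> move_arm:
  rows: [-5, -3.5, -1, -2.5, -10, -7, -2, -5, -15, -10.5, -3, -8, -20, -14, -3.8, -10, -25, -17.5, -3.8, -13, -30, -21, -3.8, -16, -35, -24.5, -3.8, -19, -40, -28, -3.8, -22, -45, -31.5, -3.8, -24, -48.4, -34, -3.8, -25]

```text
clock: 1.35
tcp_pos: [0.5809, 0.0966, 0.2504]
orientation: [-0.001, -3.141, 0.001]
contact_force: [0.5, 0.3, -0.0]
grip_width: 0.0855
gripper_force: 0.0
```

>>> move_arm:
  rows: [0, 0, 0, 0, 0, 0, 0, 0]

```text
clock: 1.6
tcp_pos: [0.5795, 0.1008, 0.2503]
orientation: [0.003, -3.141, -0.001]
contact_force: [0.2, -0.3, -0.5]
grip_width: 0.0855
gripper_force: 0.0
```

Run:
```python
from h import *
import pickle
go(.58,.10,.25,180)
p=r.camera_params("wrist");f=r.grab_frame("wrist");pickle.dump((p,f),open("pics/w1.pkl","wb"));cv2.imwrite("pics/w1.png",cv2.resize(f,(800,600),interpolation=cv2.INTER_CUBIC))
print(r.get_obs()["clock"])
```

```text
go [-0.05 -0.08  0.03] twist 0.1 now ang -179.9 [0.5795 0.1008 0.2503]
1.65
```

View pics/w1.png

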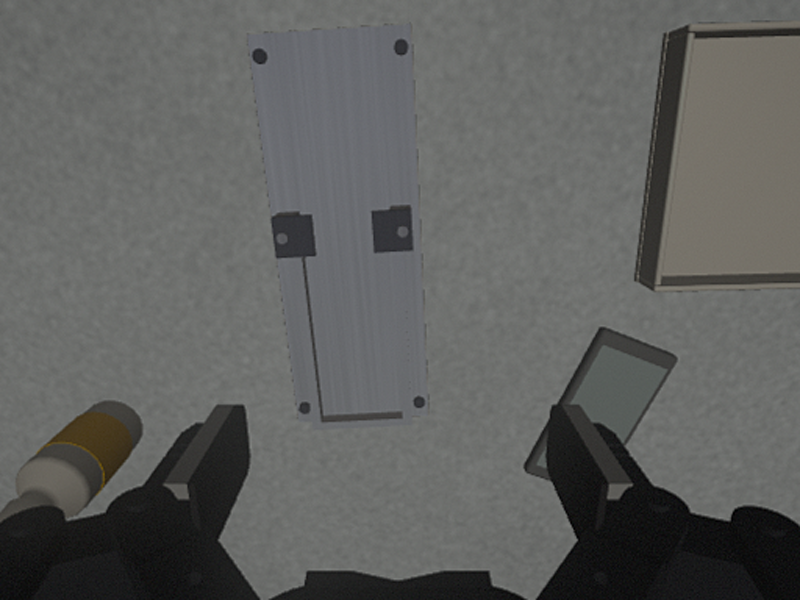

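The wrist view shows the gauge. Plate corners are at (248,32), (410,24), (429,416) and (297,425), and the lips at (272–315, 214–257) and (372–412, 207–251). The mouth faces the top of the image, towards the robot, and the tray is at right.

Run:
```python
from h import *
import pickle
p,f=pickle.load(open("pics/w1.pkl","rb"));k=.64
c=onz(p,np.array([(248,32),(410,24),(429,416),(297,425)])*k,.006)*1000
print("plate",c.round(0).tolist(),"len",np.linalg.norm(c[3]-c[0]),np.linalg.norm(c[2]-c[1]),"wid",np.linalg.norm(c[1]-c[0]),np.linalg.norm(c[2]-c[3]))
print("centre",c.mean(0),"ang",np.degrees(np.arctan2(*((c[2]+c[3]-c[0]-c[1])[::-1]))))
L=[]
for q in([(272,214),(315,214),(315,257),(275,257)],[(372,210),(412,207),(413,250),(374,252)]):
    w=onz(p,np.array(q)*k,.034)*1000;L.append(w);print("lip",w.round(0).tolist())
inn=(L[0][1:3].mean(0)+L[1][[0,3]].mean(0))/2;d=L[1][[0,3]].mean(0)-L[0][1:3].mean(0)
print("gate mid",inn,"slot",np.linalg.norm(d),"ang",np.degrees(np.arctan2(-d[0],d[1])))
t=onz(p,np.array([(690,24),(656,290)])*k,.035)*1000;print("tray left-wall top corners",t.round(0).tolist())
```

```text
plate [[431.0, -3.0], [426.0, 111.0], [736.0, 130.0], [745.0, 13.0]] len 313.9109457902499 310.1502695910086 wid 113.57587764086587 117.5467029858403
centre [584.6442363   62.59455333] ang 3.2303339974166563
lip [[554.0, 11.0], [554.0, 42.0], [586.0, 41.0], [586.0, 11.0]]
lip [[551.0, 84.0], [549.0, 112.0], [581.0, 113.0], [582.0, 85.0]]
gate mid [568.44448762  62.73796791] slot 42.696519615137376 ang 4.50927581761106
tray left-wall top corners [[431.0, 291.0], [611.0, 297.0]]
```

>>> move_arm:
  rows: [0, -5, 0, 0, 0, -11, 0, 0, 1, -17, 0, 0, 1, -23, 0, 0, 2, -29, 0, 0, 2, -35, 0, 0, 2, -40, 0, 0, 2, -43, 0, 0, 2, -43, 0, 0, 2, -43, 0, 0]

```text
clock: 2.9
tcp_pos: [0.5616, -0.3276, 0.2503]
orientation: [0.007, -3.141, -0.002]
contact_force: [0.1, -0.4, -0.2]
grip_width: 0.0854
gripper_force: 0.0
```

Run:
```python
from h import *
import pickle
go(.56,-.33,.25,180)
p=r.camera_params("wrist");f=r.grab_frame("wrist");pickle.dump((p,f),open("pics/w2.pkl","wb"));cv2.imwrite("pics/w2.png",cv2.resize(f,(800,600),interpolation=cv2.INTER_CUBIC))
g=f.max(2)
h=cv2.cvtColor(f,cv2.COLOR_BGR2HSV)
```

```text
go [ 0.16 -0.24  0.03] twist 0.3 now ang -179.7 [ 0.5616 -0.3276  0.2503]
```

View pics/w2.png

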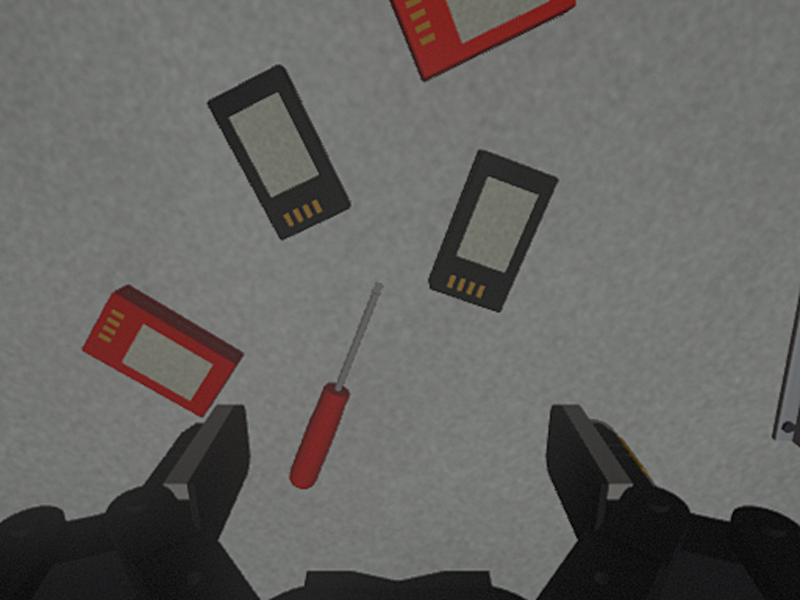

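Confirmed: the two black packs have corners L (208,102), (281,65), (351,206), (283,239) and R (479,150), (558,180), (500,311), (430,287). The red slabs at (162,350) and (485,30) are the decoys to leave alone.

```bash
python3 - <<'E'
from h import *
import pickle
p,f=pickle.load(open("pics/w2.pkl","rb"));k=.64
g=f.max(2)
for nm,q,z in(("L",[(208,102),(281,65),(351,206),(283,239)],.018),("R",[(479,150),(558,180),(500,311),(430,287)],.026)):
    w=onz(p,np.array(q)*k,z)*1000
    l=lambda a,b:round(float(np.linalg.norm(w[a]-w[b])),1)
    print(nm,"corners",w.round(0).tolist(),"wid",l(0,1),l(2,3),"len",l(1,2),l(3,0))
    m,_,a=comp(cv2.morphologyEx((g<75).astype(np.uint8),cv2.MORPH_CLOSE,np.ones((3,3))),np.mean(q,0)*k)
    cn,_=cv2.findContours(m.astype(np.uint8),0,1);pts=cv2.convexHull(max(cn,key=cv2.contourArea)).reshape(-1,2)
    R=cv2.minAreaRect((onz(p,pts,z)*1000).astype(np.float32));print("   click centre",w.mean(0).round(1),"ang",np.degrees(np.arctan2(*((w[2]+w[3]-w[0]-w[1])[::-1]))).round(1),"mask rect",[np.round(v,1) for v in R])
E
python3 -c "
from h import *
go(.50,-.41,.15,205)"
```

```text
L corners [[461.0, -460.0], [436.0, -407.0], [533.0, -361.0], [558.0, -414.0]] wid 58.3 58.4 len 106.9 108.1
   click centre [ 497.  -410.7] ang 25.5 mask rect [array([ 496.7, -411.5]), array([109.1,  61.2]), np.float64(25.0)]
R corners [[492.0, -268.0], [513.0, -210.0], [613.0, -246.0], [594.0, -301.0]] wid 61.9 58.7 len 106.5 106.7
   click centre [ 553.  -256.3] ang -18.6 mask rect [array([ 552.4, -257.6]), array([ 62.9, 109.5]), np.float64(70.6)]
go [ 6.21 -8.25 10.04] twist -24.7 now ang -179.7 [ 0.5617 -0.3274  0.2505]
```

```bash
python3 -c "
from h import *
go(.4787,-.4195,.018,205.2)"
```

```text
go [ 8.34 -9.21 23.23] twist -24.9 now ang -179.7 [ 0.5617 -0.3274  0.2505]
```

>>> move_arm:
  rows: [2.5, -2.5, 3, -8, 5, -5.5, 7, -16, 8.3, -9.2, 10, -24, 8.35, -9.2, 13, -24.9, 8.35, -9.2, 16, -24.9, 8.35, -9.2, 18, -24.9, 8.35, -9.2, 20, -24.9, 8.35, -9.2, 22, -24.9, 8.35, -9.2, 23.2, -24.9, 8.35, -9.2, 23.2, -24.9]
  fingers: 1

```text
clock: 4.2
tcp_pos: [0.4769, -0.4218, 0.0177]
orientation: [0.679, -3.066, -0.002]
contact_force: [-0.1, 0.2, 0.1]
grip_width: 0.0853
gripper_force: 0.0
```

Run:
```python
from h import *
go(.4787,-.4195,.018,205.2);print(r.get_obs()["contact_force"])
f=r.grab_frame("wrist");cv2.imwrite("pics/w3.png",f)
```

```text
go [-0.26  0.13 -0.03] twist -0.2 now ang -155.0 [ 0.4769 -0.4218  0.0177]
[-0.14455741  0.2212041   0.11682391]
```

View pics/w3.png

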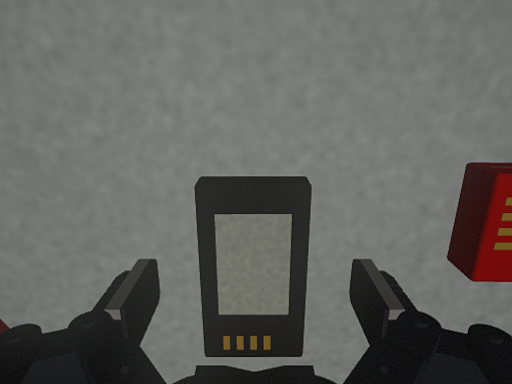

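The pack sits straight and centred between the fingers (edges at columns 195–311, pads at 158 and 350), so I close.

>>> move_arm:
  rows: [0, 0, 0, 0, 0, 0, 0, 0, 0, 0, 0, 0, 0, 0, 0, 0, 0, 0, 0, 0, 0, 0, 0, 0]
  fingers: 0
  newtons: 50

```text
clock: 5.0
tcp_pos: [0.4773, -0.4222, 0.0187]
orientation: [0.68, -3.067, -0.0]
contact_force: [-0.2, -0.1, -1.2]
grip_width: -0.0001
gripper_force: 0.0
```

Run:
```python
from h import *
o=r.get_obs();print(o["grip_width"],o["gripper_force"],o["contact_force"],o["clock"])
go(.4787,-.4195,.018,205.2)
```

```text
-8.925008047020999e-05 0.0 [-0.22447312 -0.09138552 -1.21166712] 5.0
go [-0.24  0.19  0.07] twist -0.2 now ang -155.0 [ 0.4773 -0.4222  0.0187]
```

Run:
```python
from h import *
f=r.grab_frame("wrist");g=r.grab_frame("side");cv2.imwrite("pics/w4.png",np.hstack([f[100:],cv2.resize(g[230:350,150:310],(379,284))])[:, :800])
```

```text
(no output)
```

View pics/w4.png

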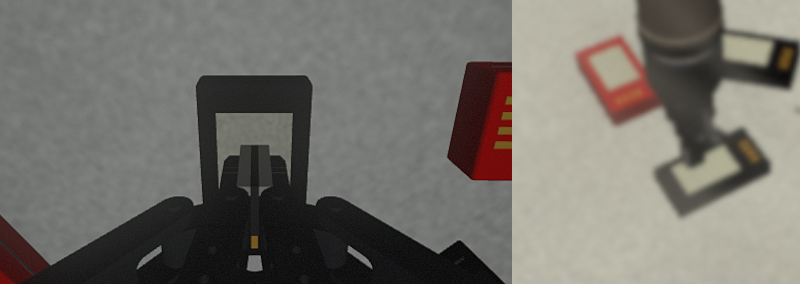

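Run:
```python
from h import *
p=r.camera_params("wrist");T=np.linalg.inv(p["world_from_camera"]);o=r.get_obs()
R=Ro.from_rotvec(o["orientation"]).as_matrix()
def pr(X):
    c=(T@np.r_[X,1])[:3];return np.round([p["fx"]*c[0]/c[2]+p["cx"],p["fy"]*c[1]/c[2]+p["cy"]],1)
for dz in(-.02,-.01,0,.007,.014,.02):
    print(dz,[pr(o["tcp_pos"]+R@np.array([dx,0,dz])) for dx in(.011,-.011)])
print("rear edge",[onz(p,[(253,177)],z) for z in(.018,.026,.0)])
print(p["world_from_camera"][:3,3], o["tau"])
```

```text
-0.02 [array([253.3, 240. ]), array([253.4, 280.8])]
-0.01 [array([253.4, 231.2]), array([253.5, 270.1])]
0 [array([253.4, 223.3]), array([253.5, 260.4])]
0.007 [array([253.5, 218.3]), array([253.5, 254.3])]
0.014 [array([253.5, 213.6]), array([253.5, 248.6])]
0.02 [array([253.5, 209.9]), array([253.6, 243.9])]
rear edge [array([[ 0.4447872 , -0.43754046]]), array([[ 0.44282257, -0.43842197]]), array([[ 0.44920763, -0.43555707]])]
[ 0.40488256 -0.45544519  0.18049186] [ 7.23219910e-05 -6.06880546e+01  5.92163399e+00 -2.01248735e+01
  9.34579846e-03  1.64777750e-03  1.17787866e-05]
```

The fingers rode over the top edge because the open tips stand farther back than I allowed for. I'll lift, reopen and go in lower.

>>> move_arm:
  rows: [0, 0, -1, 0, 0, 0, -3, 0, 0, 0, -3.5, 0]

```text
clock: 5.48
tcp_pos: [0.4785, -0.4233, 0.0562]
orientation: [-0.679, 3.065, -0.005]
contact_force: [0.7, -0.3, -0.4]
grip_width: 0.0003
gripper_force: 0.0
```

>>> move_arm:
  rows: [-0.2, 0.2, 0, 0, -0.2, 0.2, 0, 0, -0.2, 0.2, 0, 0, -0.2, 0.2, 0, 0, -0.2, 0.2, 0, 0]
  fingers: 1

```text
clock: 6.1
tcp_pos: [0.4782, -0.4195, 0.0535]
orientation: [0.679, -3.067, -0.0]
contact_force: [0.7, 0.7, -0.9]
grip_width: 0.0853
gripper_force: 0.0
```

Run:
```python
from h import *
import pickle
go(.4787,-.4195,.009,205.2);print(r.get_obs()["grip_width"])
p=r.camera_params("wrist");f=r.grab_frame("wrist");cv2.imwrite("pics/w5.png",f)
m,c,a=comp(f.max(2)>100,(255,240));
print(c,a)
g=f.max(2)
m=np.zeros(g.shape,np.uint8);m[100:330,170:340]=(g[100:330,170:340]<72);m,c,a=comp(m,(200,220))
cn,_=cv2.findContours(m.astype(np.uint8),0,1);pts=cv2.convexHull(max(cn,key=cv2.contourArea)).reshape(-1,2);print(pts.min(0),pts.max(0))
print([np.round(v,1) for v in cv2.minAreaRect((onz(p,pts,.018)*1000).astype(np.float32))])
```

```text
go [-0.05 -0.02  4.45] twist -0.2 now ang -155.0 [ 0.4782 -0.4195  0.0535]
0.0852603459063276
[250.86406133 232.32217651] 5348
[202 159] [299 315]
[array([ 495.6, -413.5]), array([112.3,  59.3]), np.float64(25.0)]
```

>>> move_arm:
  rows: [0, -0.1, 1.5, 0, 0, -0.1, 3, 0, 0, -0.1, 4, 0, 0, -0.1, 4.4, 0, 0, -0.1, 4.5, 0, 0, -0.1, 4.5, 0]

```text
clock: 6.9
tcp_pos: [0.479, -0.4206, 0.009]
orientation: [-0.68, 3.067, -0.001]
contact_force: [0.3, 0.0, 0.6]
grip_width: 0.0852
gripper_force: 0.0
```

>>> move_arm:
  rows: [0, 0, 0, 0, 0, 0, 0, 0, 0, 0, 0, 0, 0, 0, 0, 0, 0, 0, 0, 0]
  fingers: 0

```text
clock: 7.52
tcp_pos: [0.4788, -0.4204, 0.0087]
orientation: [-0.68, 3.067, -0.0]
contact_force: [0.2, -0.6, 1.0]
grip_width: -0.0001
gripper_force: 0.0
```

Run:
```python
from h import *
f=r.grab_frame("wrist");g=r.grab_frame("side")
p=r.camera_params("side");T=np.linalg.inv(p["world_from_camera"]);o=r.get_obs()
c=(T@np.r_[o["tcp_pos"],1])[:3];uv=np.array([p["fx"]*c[0]/c[2]+p["cx"],p["fy"]*c[1]/c[2]+p["cy"]]);print("tcp in side",uv)
u,v=uv.astype(int);cr=cv2.resize(g[v-50:v+40,u-60:u+60],(800,600),interpolation=cv2.INTER_CUBIC)
cv2.imwrite("pics/w6.png",np.vstack([cv2.resize(cr,(640,480))[60:400],cv2.resize(f[130:],(512,254))[:, :].copy() if 0 else cv2.copyMakeBorder(f[130:],0,0,0,128,cv2.BORDER_CONSTANT)]))
print("tcp at crop px",(uv-(u-60,v-50))*640/120-(0,60), o["joints"])
```

```text
tcp in side [227.59971573 305.03667428]
tcp at crop px [323.19848387 206.86226282] [ 0.45929937  0.66871259  0.22624672  1.8000447  -0.21830875  0.6971998
  2.81328165]
```

View pics/w6.png

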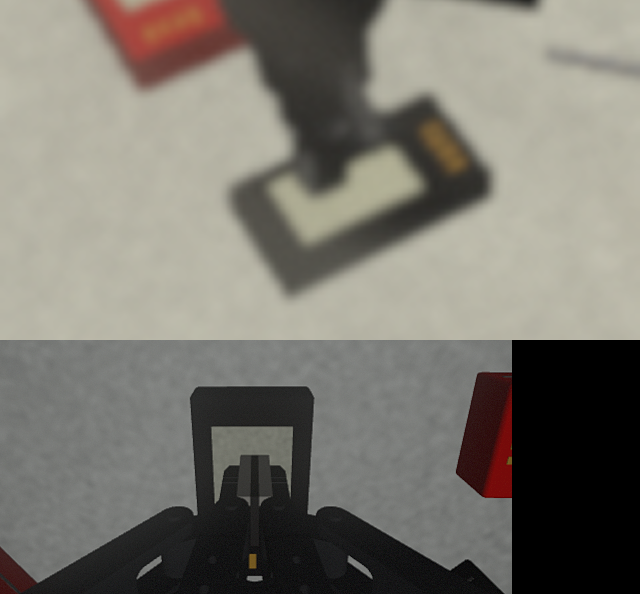

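In both shut views the tips sit at the same wrist-camera row (245). Their pixel separation puts the shut tips about 15 mm behind the reported TCP, and the open tips about 28 mm behind it, so the fingers have been closing above the pack. I'll open and descend in guarded steps.

>>> move_arm:
  rows: [0, 0, 0, 0, 0, 0, 0, 0, 0, 0, 0, 0, 0, 0, 0, 0, 0, 0, 0.7, 0, 0, 0, 1.4, 0, 0, 0, 1.4, 0]
  fingers: 1

```text
clock: 8.5
tcp_pos: [0.4781, -0.4199, -0.0064]
orientation: [0.679, -3.066, -0.002]
contact_force: [-0.4, -0.5, 0.4]
grip_width: 0.0857
gripper_force: 0.0
```

>>> move_arm:
  rows: [0, 0, 0.3, 0, 0, 0, 0.6, 0, 0, 0, 0.9, 0, 0, 0, 0.9, 0]

```text
clock: 9.0
tcp_pos: [0.4786, -0.4203, -0.0146]
orientation: [0.68, -3.067, -0.001]
contact_force: [0.2, 0.3, 1.0]
grip_width: 0.0851
gripper_force: 0.0
```

>>> move_arm:
  rows: [0, 0, 0.3, 0, 0, 0, 0.3, 0, 0, 0, 0.3, 0, 0, 0, 0.3, 0, 0, 0, 0.3, 0]
  fingers: 0
  newtons: 40

```text
clock: 9.62
tcp_pos: [0.4788, -0.4206, -0.0172]
orientation: [-0.679, 3.067, -0.0]
contact_force: [0.4, -0.1, -0.7]
grip_width: 0.0588
gripper_force: 44.2
```

Gripped at 58.8 mm. Now I lift it and carry it to the infeed.

>>> move_arm:
  rows: [0, 0, -1, 0, 0, 0, -4, 0, 0, 0, -8, 0, 0, 0, -8.5, 0]

```text
clock: 10.12
tcp_pos: [0.4802, -0.4217, 0.0709]
orientation: [-0.679, 3.064, -0.006]
contact_force: [0.8, 0.1, -2.1]
grip_width: 0.0587
gripper_force: 44.0
```

```bash
python3 -c "
from h import *
go(.4671,.0567,.068,183.3);print(r.get_obs()['grip_width'])"
```

```text
go [-19.01  43.92   0.15] twist 21.7 now ang -155.0 [ 0.4802 -0.4217  0.0709]
0.058703596629175576
```

>>> move_arm:
  rows: [-1, 3, 0, 1, -3, 7.5, 0, 4, -5, 12, 0, 7, -7, 17, 0, 10, -9, 22, 0, 13, -11.5, 27, 0, 16, -14, 32, 0, 18, -16, 37, 0, 20, -18, 41.5, 0, 21.7, -19, 43.9, 0, 21.7]

```text
clock: 11.38
tcp_pos: [0.4644, 0.0609, 0.0671]
orientation: [0.096, -3.139, -0.001]
contact_force: [-0.5, -0.4, -1.9]
grip_width: 0.0591
gripper_force: 44.0
```

>>> move_arm:
  rows: [0, 0, 1, 0, 0, 0, 2, 0, 0, 0, 3, 0, 0, 0, 4, 0]

```text
clock: 11.88
tcp_pos: [0.4653, 0.0567, 0.0268]
orientation: [0.087, -3.14, 0.001]
contact_force: [-0.9, 0.1, -1.1]
grip_width: 0.059
gripper_force: 44.0
```

Run:
```python
from h import *
import pickle
go(.4671,.0567,-.009,183.3);o=r.get_obs();print(o['grip_width'],o["contact_force"],o["clock"])
p=r.camera_params("wrist");f=r.grab_frame("wrist");pickle.dump((p,f),open("pics/w7.pkl","wb"));cv2.imwrite("pics/w7.png",cv2.convertScaleAbs(cv2.resize(f,(800,600),interpolation=cv2.INTER_CUBIC),alpha=1.6))
```

```text
go [-0.18 -0.01  3.58] twist -0.1 now ang -176.8 [0.4653 0.0567 0.0268]
0.058963294599055464 [-0.90719811  0.12248522 -1.06944283] 11.875
```

View pics/w7.png

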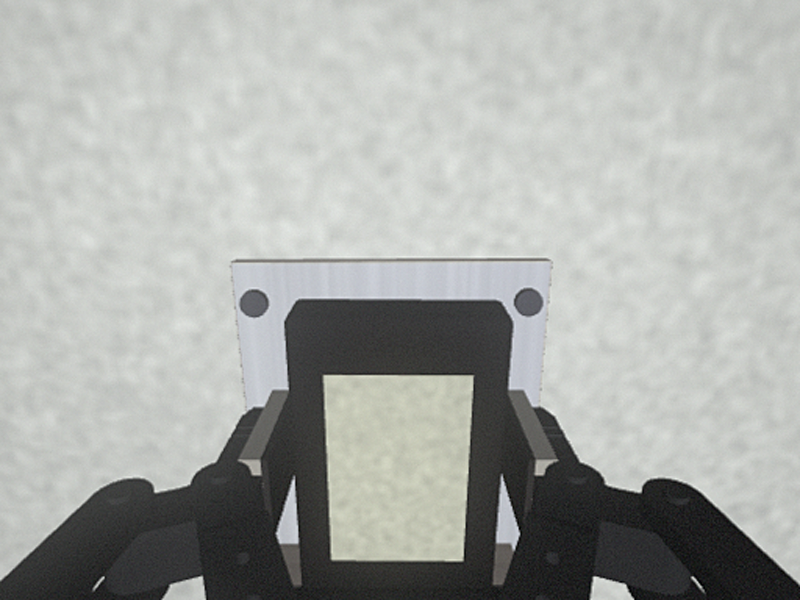

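The held pack (rear edge row 300, columns 287–512) lies parallel to the plate edge (row 260, columns 232–551). Now to check how well it is centred.

Run:
```python
from h import *
import pickle
p,f=pickle.load(open("pics/w7.pkl","rb"));k=.64
u=np.array([.9983,.0576]);n=np.array([-.0576,.9983]);M=np.array([.5535,.0617])
G=lambda q,z:[[round(float(x),1) for x in((w-M)@u*1e3,(w-M)@n*1e3)] for w in onz(p,np.array(q)*k,z)]
print("plate corners",G([(232,260),(551,260)],.006),"side pts",G([(243,400),(543,400)],.006))
print("pack rear, sides",G([(302,300),(500,300),(286,322),(512,322)],.062))
t=r.get_obs()["tcp_pos"][:2]-M;print("tcp",t@u,t@n)
```

```text
plate corners [[-125.5, -58.6], [-125.1, 56.1]] side pts [[-69.1, -60.0], [-68.8, 58.0]]
pack rear, sides [[-128.1, -23.5], [-127.9, 27.1], [-122.1, -28.0], [-121.9, 30.6]]
tcp -0.08900232448018987 0.0001518796376044308
```

>>> move_arm:
  rows: [-0.5, -0.1, 1, 0, -1, -0.2, 2, 0, -1, -0.2, 3, 0, -1, -0.2, 3.4, 0, -1, -0.2, 3.6, 0, -1, -0.2, 3.7, 0, -1, -0.2, 3.75, 0, -1, -0.2, 3.75, 0]

```text
clock: 12.92
tcp_pos: [0.4757, 0.0564, -0.0096]
orientation: [-0.09, 3.14, 0.0]
contact_force: [-0.3, -0.9, -1.7]
grip_width: 0.0586
gripper_force: 44.0
```

>>> move_arm:
  rows: [0, 0, 0.1, 0, 0, 0, 0.15, 0, -0.4, 0, 0.15, 0, -0.8, 0, 0.15, 0, -1.2, 0, 0.15, 0, -1.6, 0, 0.15, 0, -1.6, 0, 0.15, 0]

```text
clock: 13.8
tcp_pos: [0.4906, 0.0571, -0.0112]
orientation: [0.09, -3.139, -0.0]
contact_force: [0.7, 0.1, -1.8]
grip_width: 0.0592
gripper_force: 44.3
```

No resistance, and the front is about 10 mm past the mouth, so I keep sliding.

>>> move_arm:
  rows: [-0.5, 0, 0, 0, -1, 0, 0, 0, -1.5, 0, 0, 0, -2, 0, 0.05, 0, -2.5, 0, 0.1, 0, -3, 0, 0.1, 0, -3, 0, 0.1, 0]

```text
clock: 14.68
tcp_pos: [0.5125, 0.0582, -0.012]
orientation: [0.089, -3.123, -0.001]
contact_force: [-27.1, 0.0, 38.1]
grip_width: 0.0592
gripper_force: 49.7
```

>>> move_arm:
  rows: [0.5, 0, -0.1, 0, 1, 0, -0.1, 0, 1.2, 0, -0.1, 0, 1.2, 0, -0.1, 0]

```text
clock: 15.18
tcp_pos: [0.5098, 0.0583, -0.0115]
orientation: [-0.09, 3.14, -0.0]
contact_force: [-0.4, 0.0, -1.4]
grip_width: 0.0591
gripper_force: 45.1
```

Run:
```python
from h import *
import pickle
o=r.get_obs();print(o["contact_force"],o["moment"],o["clock"])
p=r.camera_params("wrist");f=r.grab_frame("wrist");pickle.dump((p,f),open("pics/w8.pkl","wb"))
g=r.grab_frame("side");w=cv2.convertScaleAbs(f,alpha=1.6)[130:]
cv2.imwrite("pics/w8.png",np.vstack([cv2.copyMakeBorder(w,0,0,0,48,cv2.BORDER_CONSTANT),cv2.resize(g[140:220,190:330],(560,320),interpolation=cv2.INTER_CUBIC)]))
```

```text
[-0.3795606   0.02749983 -1.43052393] [-0.0232505   0.07835558 -0.02355191] 15.175
```

View pics/w8.png

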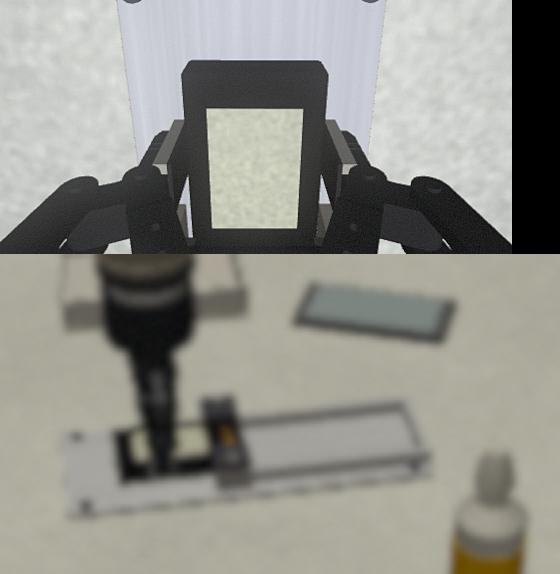

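The pack's nose is already under the lips, with the contacts visible in the slot at (228,437). The force most likely came from the hand against the gate, or from pressing down too low. The pack is flat and straight. I'll release here, then push from behind with shut fingertips at a higher setting.

Run:
```python
from h import *
import pickle
p,f=pickle.load(open("pics/w8.pkl","rb"))
u=np.array([.9983,.0576]);n=np.array([-.0576,.9983]);M=np.array([.5535,.0617])
G=lambda q,z:[[round(float(x),1) for x in((w-M)@u*1e3,(w-M)@n*1e3)] for w in onz(p,np.array(q,float)+(0,130),z)]
print("plate",G([(119,20),(382,20),(130,100),(376,100)],.006))
print("pack",G([(190,61),(320,61),(182,76),(328,76),(188,180),(324,180)],.024))
```

```text
plate [[-97.3, -59.2], [-97.1, 55.7], [-59.2, -59.0], [-59.0, 57.4]]
pack [[-84.1, -25.7], [-84.0, 26.0], [-77.8, -29.4], [-77.7, 29.6], [-27.9, -30.1], [-27.8, 31.2]]
```

>>> move_arm:
  rows: [0, 0, 0, 0, 0, 0, 0, 0, 0, 0, 0, 0, 0, 0, 0, 0, 0, 0, -2, 0, 0, 0, -5, 0, 0, 0, -6, 0, 0, 0, -6, 0]
  fingers: 1

```text
clock: 16.27
tcp_pos: [0.51, 0.0585, 0.049]
orientation: [-0.09, 3.139, 0.001]
contact_force: [-0.6, 0.3, -0.4]
grip_width: 0.0855
gripper_force: 0.0
```

```bash
python3 -c "
from h import *
go(.4487,.0555,-.004,183.3)"
```

```text
go [6.14 0.05 5.3 ] twist -0.0 now ang -176.7 [0.51   0.0585 0.049 ]
```

>>> move_arm:
  rows: [3, 0, 0, 0, 6.1, 0, 0, 0, 6.1, 0, 0, 0, 6.1, 0, 0, 0, 6.1, 0, 2, 0, 6.1, 0, 4, 0, 6.1, 0, 5, 0, 6.1, 0, 5.3, 0, 6.1, 0, 5.3, 0]
  fingers: 0

```text
clock: 17.4
tcp_pos: [0.4491, 0.0547, -0.0042]
orientation: [-0.09, 3.14, 0.0]
contact_force: [-0.6, 0.0, 0.0]
grip_width: -0.0003
gripper_force: 0.0
```

>>> move_arm:
  rows: [-0.5, 0, 0, 0, -1, 0, 0, 0, -1.5, 0, 0, 0, -2, 0, 0, 0, -2.5, 0, 0, 0, -2.5, 0, 0, 0]

```text
clock: 18.15
tcp_pos: [0.4746, 0.0563, -0.0043]
orientation: [-0.09, 3.139, 0.0]
contact_force: [-0.5, 0.2, 0.6]
grip_width: 0.0
gripper_force: 0.1
```

>>> move_arm:
  rows: [-0.5, 0, 0, 0, -1, 0, 0, 0, -1.5, 0, 0, 0, -2, 0, 0, 0, -2.5, 0, 0, 0, -3, 0, 0, 0, -3, 0, 0, 0]

```text
clock: 19.02
tcp_pos: [0.505, 0.0581, -0.0041]
orientation: [-0.09, 3.138, 0.0]
contact_force: [-0.5, -0.4, -0.2]
grip_width: 0.0002
gripper_force: 0.0
```

```bash
cat > look.py <<'E'
from h import *
p=r.camera_params("scene");f=r.grab_frame("scene")
u=np.array([.9983,.0576]);n=np.array([-.0576,.9983]);M=np.array([.5535,.0617])
# label pixels (yellowish-bright) by gauge coords at z=.024
X,Y=np.meshgrid(np.arange(512),np.arange(384));q=onz(p,np.c_[X.ravel(),Y.ravel()],.024)-M
gx=(q@u*1e3).reshape(384,512);gy=(q@n*1e3).reshape(384,512);i=f.astype(int);roi=(abs(gy)<34)&(gx>-130)&(gx<185)
for nm,m in(("label",(i[...,2]-i[...,0]>3)&(i[...,1]>95)),("dark",f.max(2)<80)):
    m=m&roi
    if m.sum():print(nm,m.sum(),"gx",np.percentile(gx[m],[1,50,99]).round(),"gy",np.percentile(gy[m],[1,50,99]).round())
t=r.get_obs();d=t["tcp_pos"][:2]-M;print("tcp gate x,y",(d@u*1e3).round(1),(d@n*1e3).round(1),t["contact_force"].round(1))
E
python3 look.py
```

```text
label 229 gx [-128.    7.   40.] gy [-32.  -1.  22.]
dark 620 gx [-127.  -52.   76.] gy [-33.   2.  33.]
tcp gate x,y -48.9 -0.9 [-0.   0.4  0.2]
```

>>> move_arm:
  rows: [-0.4, 0, 0, 0, -0.8, 0, 0, 0, -1.2, 0, 0, 0, -1.5, 0, 0, 0, -1.5, 0, 0, 0]

```text
clock: 19.7
tcp_pos: [0.5196, 0.0589, -0.0042]
orientation: [-0.09, 3.139, 0.0]
contact_force: [-0.5, 1.2, 0.1]
grip_width: 0.0003
gripper_force: 0.0
```

>>> move_arm:
  rows: [-0.4, 0, 0, 0, -0.8, 0, 0, 0, -1.2, 0, 0, 0, -1.6, 0, 0, 0, -2, 0, 0, 0, -2, 0, 0, 0]

```text
clock: 20.45
tcp_pos: [0.5394, 0.06, -0.0042]
orientation: [-0.09, 3.139, 0.0]
contact_force: [-0.3, 0.0, 0.0]
grip_width: 0.0002
gripper_force: 0.0
```

>>> move_arm:
  rows: [-0.4, 0, 0, 0, -0.8, 0, 0, 0, -1.2, 0, 0, 0, -1.6, 0, 0, 0, -2, 0, 0, 0, -2.4, 0, 0, 0, -2.4, 0, 0, 0]

```text
clock: 21.32
tcp_pos: [0.5635, 0.0614, -0.0042]
orientation: [-0.09, 3.139, 0.0]
contact_force: [0.9, -0.2, 0.4]
grip_width: 0.0002
gripper_force: 0.1
```

>>> move_arm:
  rows: [-0.4, 0, 0, 0, -0.8, 0, 0, 0, -1.2, 0, 0, 0, -1.6, 0, 0, 0, -2, 0, 0, 0, -2.4, 0, 0, 0, -2.4, 0, 0, 0]

```text
clock: 22.2
tcp_pos: [0.5875, 0.0627, -0.0042]
orientation: [-0.09, 3.139, -0.0]
contact_force: [-0.5, 0.0, -0.4]
grip_width: 0.0002
gripper_force: 0.0
```

```bash
python3 look.py
```

```text
label 278 gx [-129.   84.  122.] gy [-31.   1.  24.]
dark 786 gx [-110.   14.  158.] gy [-32.   7.  33.]
tcp gate x,y 33.9 -0.9 [ 0.7  0.2 -0.2]
```

The pack is through: front at about 158 mm, rear at about 48 mm, against lips that end at 30 mm. I back out upward and go for the second pack.

>>> move_arm:
  rows: [0.3, 0, -1, 0, 0.3, 0, -4, 0, 0.3, 0, -9, 0, 0.3, 0, -14, 0, 0.3, 0, -14, 0]

```text
clock: 22.88
tcp_pos: [0.5867, 0.0627, 0.1407]
orientation: [-0.089, 3.131, 0.003]
contact_force: [0.4, -0.0, -0.3]
grip_width: -0.0001
gripper_force: 0.0
```

```bash
python3 look.py; python3 -c "
from h import *
go(.5336,-.2505,.12,161)"
```

```text
label 256 gx [-129.   88.  122.] gy [-30.  -1.  22.]
dark 439 gx [-127.   78.  158.] gy [-32.   9.  33.]
tcp gate x,y 31.4 -0.8 [-0.1  1.2 -0.9]
go [  6.92 -30.98   1.75] twist 22.3 now ang -176.7 [0.5849 0.0627 0.1383]
```

>>> move_arm:
  rows: [1, -4, 0, 2, 2, -9, 0, 6, 3, -14, 0, 10, 4, -19, 0, 14, 5.5, -24, 0, 18, 6.5, -28.5, 1, 22, 6.9, -31, 1.8, 22.3, 6.9, -31, 1.8, 22.3, 6.9, -31, 1.8, 22.3]
  fingers: 1

```text
clock: 24.05
tcp_pos: [0.5322, -0.2496, 0.117]
orientation: [-0.517, -3.097, -0.001]
contact_force: [0.1, -0.2, 0.8]
grip_width: 0.0851
gripper_force: 0.0
```

Run:
```python
from h import *
p=r.camera_params("wrist");f=r.grab_frame("wrist");g=f.max(2)
T=np.linalg.inv(p["world_from_camera"]);c=T@np.array([.5525,-.257,.026,1]);uv=np.array([p["fx"]*c[0]/c[2]+p["cx"],p["fy"]*c[1]/c[2]+p["cy"]]);print("expect",uv)
m=np.zeros(g.shape,np.uint8);m[60:300,165:340]=1
L,cc,a=comp((g>95)&(m>0)&False|((g>80)&(m>0)),uv);print("label?",cc,a)
D,cc,a=comp((g<65)&(m>0),uv);cn,_=cv2.findContours(D.astype(np.uint8),0,1);pts=cv2.convexHull(max(cn,key=cv2.contourArea)).reshape(-1,2)
print("px",pts.min(0),pts.max(0),[np.round(v,1) for v in cv2.minAreaRect((onz(p,pts,.026)*1000).astype(np.float32))])
go(.5336,-.2505,-.014,161)
cv2.imwrite("pics/w9.png",f)
```

```text
expect [252.60248438 217.25713593]
label? [254.09916201 207.11396648] 3580
px [216 146] [292 275] [array([ 550.7, -255.3]), array([ 59.3, 112.6]), np.float64(70.6)]
go [-0.15 -0.1  13.13] twist 0.1 now ang 161.1 [ 0.5326 -0.2492  0.1173]
```

>>> move_arm:
  rows: [-0.1, -0.1, 3, 0.3, -0.1, -0.1, 7, 0.3, -0.1, -0.1, 10, 0.3, -0.1, -0.1, 12, 0.3, -0.1, -0.1, 13, 0.3, -0.1, -0.1, 13.1, 0.3]

```text
clock: 24.85
tcp_pos: [0.5332, -0.252, -0.0133]
orientation: [-0.526, -3.097, -0.0]
contact_force: [0.7, -0.8, 0.8]
grip_width: 0.0854
gripper_force: 0.0
```

>>> move_arm:
  rows: [0, 0, 0, 0, 0, 0, 0, 0, 0, 0, 0, 0, 0, 0, 0, 0, 0, 0, 0, 0]
  fingers: 0
  newtons: 40

```text
clock: 25.48
tcp_pos: [0.5339, -0.2523, -0.0121]
orientation: [0.526, 3.095, 0.0]
contact_force: [-0.9, 0.9, 6.3]
grip_width: 0.0591
gripper_force: 43.7
```

>>> move_arm:
  rows: [0, 0, -1, 0, 0, 0, -4, 0, 0, 0, -8, 0, 0, 0, -9, 0, 0, 0, -9, 0]

```text
clock: 26.1
tcp_pos: [0.5331, -0.2521, 0.0771]
orientation: [0.527, 3.096, 0.0]
contact_force: [0.4, 0.7, -3.1]
grip_width: 0.059
gripper_force: 44.0
```

```bash
python3 -c "
from h import *
go(.4657,.0550,.075,183.3);print(r.get_obs()['grip_width'])"
```

```text
go [16.52 26.75  0.2 ] twist -22.6 now ang 160.7 [ 0.5331 -0.2521  0.0771]
0.05903772077303998
```

>>> move_arm:
  rows: [2, 3, 0, -2, 4.5, 7, 0, -5, 7, 11.5, 0, -9, 9.5, 15.5, 0, -13, 12, 19.5, 0, -17, 14.5, 23.5, 0, -20, 16, 26, 0, -22.6, 16.5, 26.7, 0, -22.6, 16.5, 26.7, 2, -22.6, 16.5, 26.7, 4, -22.6]

```text
clock: 27.35
tcp_pos: [0.4653, 0.0533, 0.0357]
orientation: [0.087, -3.14, 0.001]
contact_force: [-0.4, 0.3, -1.0]
grip_width: 0.0591
gripper_force: 44.0
```

>>> move_arm:
  rows: [0, 0, 0.5, 0, 0, 0, 0.5, 0]

```text
clock: 27.6
tcp_pos: [0.4653, 0.0534, 0.0314]
orientation: [0.088, -3.139, 0.001]
contact_force: [-0.4, 0.2, -1.1]
grip_width: 0.0587
gripper_force: 43.9
```

Run:
```python
from h import *
go(.4657,.0550,-.006,183.3)
p=r.camera_params("wrist");f=r.grab_frame("wrist");g=f.max(2);cv2.imwrite("pics/w10.png",f)
u=np.array([.9983,.0576]);n=np.array([-.0576,.9983]);M=np.array([.5535,.0617])
z=r.get_obs()["tcp_pos"][2]+.0121+.026
D,_,a=comp((g<45)&(np.arange(384)[:,None]<245),(254,215));ys,xs=np.nonzero(D);print(a,xs.min(),xs.max(),ys.min())
for row in(ys.min()+14,ys.min()+22):
    x=xs[ys==row];w=(onz(p,[(x.min()-.5,row),(x.max()+.5,row)],z)-M);print("pack",x.min(),x.max(),(w@u*1e3).round(1),(w@n*1e3).round(1))
w=onz(p,[(254,ys.min())],z)-M;print("rear",w@u*1e3)
hsv=cv2.cvtColor(f,cv2.COLOR_BGR2HSV)
for row in(180,195,210,225):
    l=f[row].astype(int);b=np.nonzero((l[:,0]-l[:,2])>4)[0];b=b[(b>100)&(b<420)]
    if len(b):w=onz(p,[(b.min(),row),(b.max()+1,row)],.006)-M;print(row,b.min(),b.max(),(w@u*1e3).round(1),(w@n*1e3).round(1))
```

```text
go [-0.05  0.16  3.74] twist -0.1 now ang -176.8 [0.4653 0.0534 0.0314]
7715 180 327 189
pack 183 324 [-124.8 -124.6] [-30.6  25.2]
pack 180 327 [-121.4 -121.3] [-32.   26.6]
rear [-130.45888277]
180 158 353 [-116.5 -116.2] [-58.5  55.8]
195 159 352 [-107.3 -107. ] [-58.8  56. ]
210 161 351 [-97.8 -97.5] [-58.5  56.3]
225 162 349 [-88.  -87.7] [-58.8  55.9]
```

>>> move_arm:
  rows: [-0.4, 0.1, 1.2, 0, -0.8, 0.15, 2.4, 0, -0.8, 0.15, 3.2, 0, -0.8, 0.15, 3.5, 0, -0.8, 0.15, 3.65, 0, -0.8, 0.15, 3.7, 0, -0.8, 0.15, 3.7, 0]

```text
clock: 28.52
tcp_pos: [0.4736, 0.0564, -0.0051]
orientation: [-0.09, 3.14, 0.0]
contact_force: [0.0, -0.0, -1.7]
grip_width: 0.0591
gripper_force: 44.0
```

>>> move_arm:
  rows: [0, 0, 0.05, 0, 0, 0, 0.1, 0, 0, 0, 0.1, 0, -0.3, 0, 0.1, 0, -0.6, 0, 0.1, 0, -0.8, 0, 0.1, 0, -0.8, 0, 0.1, 0]

```text
clock: 29.4
tcp_pos: [0.4733, 0.0564, -0.0062]
orientation: [0.091, -3.125, -0.001]
contact_force: [-22.9, -0.7, 32.8]
grip_width: 0.0588
gripper_force: 48.0
```

That is friction from pressing on the plate: the arm hasn't advanced, and the front is still about 12 mm short of the lips. I ease up.

>>> move_arm:
  rows: [0.8, 0, -0.05, 0, 0.8, 0, -0.07, 0, 0.8, 0, -0.07, 0]

```text
clock: 29.78
tcp_pos: [0.4741, 0.0564, -0.0056]
orientation: [-0.09, 3.14, -0.0]
contact_force: [-0.8, 0.4, -1.2]
grip_width: 0.059
gripper_force: 44.0
```

>>> move_arm:
  rows: [-0.3, 0, 0, 0, -0.6, 0, 0, 0, -0.8, 0, 0, 0, -0.9, 0, 0, 0, -0.9, 0, 0, 0]

```text
clock: 30.4
tcp_pos: [0.4787, 0.0566, -0.0061]
orientation: [0.09, -3.133, -0.0]
contact_force: [-9.6, 0.6, 8.5]
grip_width: 0.0587
gripper_force: 45.0
```

>>> move_arm:
  rows: [-0.1, 0, 0, 0, -0.2, 0, 0, 0, -0.2, 0, 0, 0]

```text
clock: 30.78
tcp_pos: [0.4786, 0.0566, -0.0062]
orientation: [0.09, -3.129, -0.0]
contact_force: [-14.8, -0.2, 14.4]
grip_width: 0.0593
gripper_force: 45.8
```

>>> move_arm:
  rows: [0.5, 0, 0, 0, 0.7, 0, 0, 0, 0.7, 0, 0, 0]

```text
clock: 31.15
tcp_pos: [0.4781, 0.0566, -0.0055]
orientation: [-0.09, 3.139, 0.0]
contact_force: [-0.0, -0.2, -2.2]
grip_width: 0.0592
gripper_force: 44.0
```

```bash
cat > rear.py <<'E'
from h import *
p=r.camera_params("wrist");f=r.grab_frame("wrist");g=f.max(2);cv2.imwrite("pics/w11.png",f)
u=np.array([.9983,.0576]);n=np.array([-.0576,.9983]);M=np.array([.5535,.0617])
D,_,a=comp((g<45)&(np.arange(384)[:,None]<245),(254,215));ys,xs=np.nonzero(D);w=onz(p,[(254,ys.min())],.032)-M;print(a,ys.min(),"rear",w@u*1e3)
l=f.astype(int)[:,170:330].mean(1);e=np.nonzero((l[:,0]-l[:,2])>4)[0].min();w=onz(p,[(254,e)],.006)-M;print("plate edge row",e,w@u*1e3)
for row in(ys.min()+12,ys.min()+22):
    x=xs[ys==row];w=(onz(p,[(x.min()-.5,row),(x.max()+.5,row)],.032)-M);print("pack",(w@n*1e3).round(1))
o=r.get_obs();print(o["tcp_pos"],o["contact_force"])
E
python3 rear.py
```

```text
7720 189 rear [-117.26182344]
plate edge row 158 [-124.09067628]
pack [-28.   27.3]
pack [-29.9  29.2]
[ 0.4781683   0.05658784 -0.0055276 ] [-5.27350841e-04 -1.58017168e-01 -1.45312955e+00]
```

>>> move_arm:
  rows: [0, 0, -0.06, 0, -0.15, 0, -0.06, 0, -0.3, 0, -0.06, 0, -0.3, 0, -0.06, 0]

```text
clock: 31.7
tcp_pos: [0.4787, 0.0566, -0.0054]
orientation: [0.09, -3.137, 0.0]
contact_force: [-4.9, 0.5, 0.8]
grip_width: 0.0591
gripper_force: 44.3
```

The pack stops at the same place (x = 0.4787) with almost no normal load and only about 5 N, so the lips stop it and it is the swollen one. I back off, lift and go to the tray.

>>> move_arm:
  rows: [0.3, 0, 0, 0, 0.9, 0, -0.5, 0, 1, 0, -3, 0, 1, 0, -7, 0, 1, 0, -12, 0, 1, 0, -14, 0]

```text
clock: 32.45
tcp_pos: [0.4719, 0.0563, 0.138]
orientation: [-0.089, 3.136, 0.003]
contact_force: [1.0, 0.2, -1.0]
grip_width: 0.0591
gripper_force: 44.1
```

```bash
python3 -c "
from h import *
go(.5,.36,.14,182);print(r.get_obs()['grip_width'])"
```

```text
go [-4.54 30.16 -0.13] twist 1.3 now ang -176.7 [0.4719 0.0563 0.138 ]
0.059144440744143406
```

>>> move_arm:
  rows: [-0.5, 3, 0, 0, -1, 7, 0, 0, -2, 12, 0, 0, -2.5, 17, 0, 0, -3, 21, 0, 1, -4, 25, 0, 1, -4.5, 28.5, 0, 1.3, -4.5, 30.1, 0, 1.3, -4.5, 30.1, 0, 1.3]

```text
clock: 33.58
tcp_pos: [0.4975, 0.3595, 0.1348]
orientation: [0.057, -3.141, 0.0]
contact_force: [0.6, 0.2, -2.6]
grip_width: 0.0587
gripper_force: 44.0
```

Run:
```python
from h import *
import pickle
go(.505,.3675,.10,182)
p=r.camera_params("wrist");f=r.grab_frame("wrist");pickle.dump((p,f),open("pics/w12.pkl","wb"));cv2.imwrite("pics/w12.png",cv2.convertScaleAbs(cv2.resize(f,(800,600),interpolation=cv2.INTER_CUBIC),alpha=1.5))
```

```text
go [-0.78  0.77  3.48] twist 0.1 now ang -177.9 [0.4975 0.3595 0.1348]
```

View pics/w12.png

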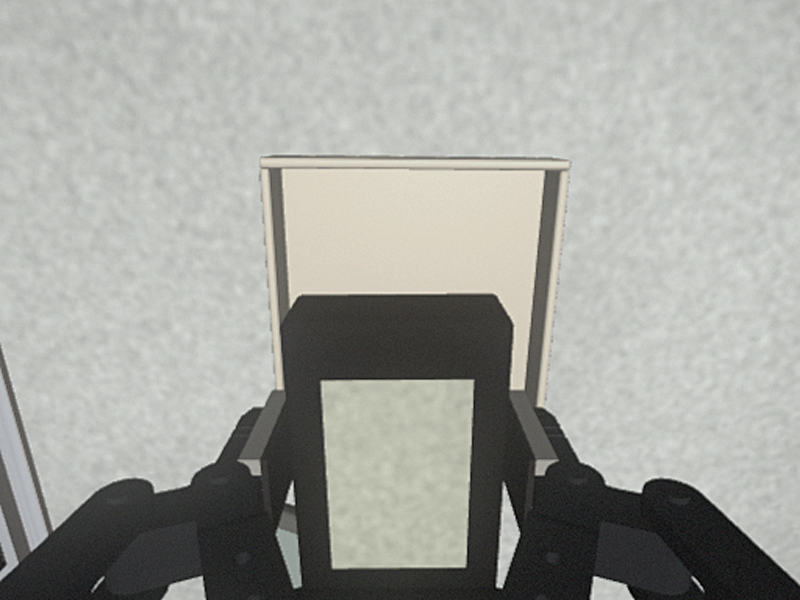

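The tray lies below the pack. Its near rim corners are at (261,158) and (570,162), its sides at columns 274 and 551 on row 350, and the pack's rear edge is on row 295.

Run:
```python
from h import *
import pickle
p,f=pickle.load(open("pics/w12.pkl","rb"));k=.64
w=onz(p,np.array([(261,158),(570,162),(273,350),(552,350)])*k,.035);print((w*1e3).round(1).tolist(),np.linalg.norm(w[1]-w[0]))
t=np.arctan2(-(w[1]-w[0])[0],(w[1]-w[0])[1]);d=np.array([np.cos(t),np.sin(t)]);print("ang",np.degrees(t))
C=(w[0]+w[1])/2+.091*d;print("tray centre",C)
q=onz(p,np.array([(300,295),(497,295),(283,325),(513,325)])*k,.173);print("pack",(q*1e3).round(1).tolist())
T=C-.020*d;print(T);go(T[0],T[1],-.006,180+np.degrees(t))
```

```text
[[430.8, 291.8], [427.4, 441.7], [531.6, 293.7], [526.3, 445.7]] 0.14991949575201977
ang 1.300436381435499
tray centre [0.5201239  0.36885412]
pack [[456.4, 334.6], [454.7, 383.5], [464.5, 330.1], [462.5, 388.4]]
[0.50012905 0.36840022]
go [-0.26  1.05 14.09] twist 0.7 now ang -178.0 [0.4979 0.3579 0.1349]
```

>>> move_arm:
  rows: [-0.2, 0.5, 1, 0.5, -0.3, 0.95, 3, 0.7, -0.3, 0.95, 6, 0.7, -0.3, 0.95, 9, 0.7, -0.3, 0.95, 11, 0.7, -0.3, 0.95, 12.5, 0.7, -0.3, 0.95, 13.3, 0.7, -0.3, 0.95, 13.7, 0.7, -0.3, 0.95, 13.9, 0.7, -0.3, 0.95, 13.9, 0.7]

```text
clock: 34.88
tcp_pos: [0.5011, 0.369, -0.0035]
orientation: [-0.035, 3.141, 0.001]
contact_force: [0.9, 0.1, -1.2]
grip_width: 0.0588
gripper_force: 44.0
```

>>> move_arm:
  rows: [0, 0, 0.05, 0, 0, 0, 0.1, 0, 0, 0, 0.15, 0, 0, 0, 0.15, 0]

```text
clock: 35.38
tcp_pos: [0.5008, 0.3688, -0.0055]
orientation: [0.035, -3.141, 0.0]
contact_force: [0.5, -0.5, -1.6]
grip_width: 0.0592
gripper_force: 44.0
```

>>> move_arm:
  rows: [0, 0, 0.05, 0, 0, 0, 0.09, 0, 0, 0, 0.09, 0]

```text
clock: 35.75
tcp_pos: [0.5008, 0.3688, -0.0064]
orientation: [0.035, -3.141, 0.0]
contact_force: [0.1, 0.3, -2.1]
grip_width: 0.0588
gripper_force: 44.0
```

>>> move_arm:
  rows: [0, 0, 0, 0, 0, 0, 0, 0, 0, 0, 0, 0, 0, 0, 0, 0, 0, 0, -1, 0, 0, 0, -3, 0, 0, 0, -7, 0, 0, 0, -12, 0, 0, 0, -16, 0, 0, 0, -16, 0]
  fingers: 0.92

```text
clock: 37.0
tcp_pos: [0.5032, 0.3703, 0.159]
orientation: [-0.034, 3.135, 0.009]
contact_force: [-0.3, -0.6, 0.4]
grip_width: 0.0788
gripper_force: 0.0
```

```bash
python3 look.py
python3 - <<'E'
from h import *
p=r.camera_params("wrist");f=r.grab_frame("wrist");g=f.max(2)
m=np.zeros(g.shape,np.uint8);m[60:300,175:335]=1
D,c,a=comp((g<55)&(m>0),(254,215));cn,_=cv2.findContours(D.astype(np.uint8),0,1);pts=cv2.convexHull(max(cn,key=cv2.contourArea)).reshape(-1,2)
print("px",pts.min(0),pts.max(0),[np.round(v,1) for v in cv2.minAreaRect((onz(p,pts,.031)*1000).astype(np.float32))])
o=r.get_obs();print(o["grip_width"],o["contact_force"],o["clock"])
# bystanders / motion: difference of scene views
b=r.grab_frame("scene");d=(cv2.absdiff(b,np.load("pics/scene0.npy")).max(2)>40).astype(np.uint8)
n,l,s,c=cv2.connectedComponentsWithStats(d);print([(c[i]/.64).round().tolist()+[int(s[i,4])] for i in range(1,n) if s[i,4]>12])
E
```

```text
label 277 gx [-129.   84.  122.] gy [-32.   1.  31.]
dark 331 gx [  1. 123. 159.] gy [-33.  -2.  32.]
tcp gate x,y -33.8 310.3 [-0.2 -0.5 -0.2]
px [219 136] [286 252] [array([518.7, 370. ]), array([111.6,  58.8]), np.float64(1.8)]
0.07835366390784862 [0.10001082 0.05445419 0.12652648] 37.1
[[444.0, 7.0, 16], [638.0, 3.0, 96], [651.0, 31.0, 985], [428.0, 42.0, 35], [419.0, 52.0, 15], [361.0, 61.0, 37], [703.0, 59.0, 39], [687.0, 67.0, 112], [699.0, 84.0, 206], [654.0, 100.0, 280], [640.0, 170.0, 1448], [611.0, 264.0, 435], [252.0, 322.0, 409], [328.0, 331.0, 447], [493.0, 344.0, 408]]
```

```bash
python3 -c "
from bench import r
print(r.hand_in())"
```

```text
the job is handed in; nothing more can be done
None
```

The job is handed in at about 37 s: the 18 mm pack slid through and lies clear of the lips in the trough, and the swollen pack stopped at the lips and lies flat in the reject tray. The camera showed nothing else moved, and twice a held pack was briefly pressed too hard, up to about 38 N, once sliding the sound pack into the gate and once on the infeed plate.

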